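# Turn and hold the sticky hold-to-test key switch

## Task

Take the red-headed key out of the wooden key block and push it fully home into the key switch on top of the grey test box; the switch's pins are sticky, so where the key catches, wiggle it clockwise and back while pressing until it slips past. Then turn it a quarter turn clockwise (seen from above) and finish while still gripping it and holding it turned against its return spring, so that the box's meter stays up. Leave the black key, the cassette case and the ceramic resistor where they are.

Things in the scene. Friction and masses are not known exactly. Their poses are not given: they have to be found in the camera images.
- red_head (a point): Centre of the key's red plastic head, a slab 10 mm thick (x), 28 mm wide (y), 28 mm tall (z, up); grip it across the 10 mm. Below it: a round red collar 20 mm across and 3 mm thick, then the steel blade. The key is the same either way round (half a turn about z) and weighs about 30 g. It starts upright, blade down in one slot of the key block, collar resting on the block's top.
- red_seat (a point): On the red key's axis at the underside of its collar, 17 mm below the head's centre, axes as the head's. It lies on the keyway point when the key is fully home.
- red_tip (a point): Tip of the red key's blade, 34 mm below the underside of the collar. The blade is 11 mm wide (y) and 3.5 mm thick (x); its last 6 mm taper to 5 mm by 1.8 mm at the tip.
- keyblock: Fixed birch block, 50 mm (x) by 130 mm (y) by 45 mm tall, origin at the centre of its underside. Two slots in its top at y = -32 and +32 mm, 38 mm deep, 6.5 mm (x) by 14 mm (y), hold the two keys upright, heads across x; which key is in which slot varies. Keys are drawn straight up.
- black_head (a point): Centre of the head of the other key, black, otherwise of the same shape and size, in the other slot of the key block.
- keyway (a point): Centre of the keyway's mouth on the brass face of the switch's plug, on its axis, 65.5 mm above the table. x across the keyway (4.8 mm), y along it (14 mm), z up; turns with the plug. It runs straight down; the mouth is bevelled, 2 mm wider on each side in x and 1.5 mm in y, over 3 mm of depth. A round bezel, 34 mm across, stands 0.5 mm above the face.
- keyway_floor (a point): In the keyway 34 mm below its mouth, where the tip is when the key is home. From 6 mm depth the tip pushes sprung pins (1 to 4 N). They stick, a hard stop, with the tip at 10 mm until the plug is rocked past 0.14 rad, and at 21 mm until it is back below 0.05 (its spring returns it if pressed lightly). The plug rocks only 0 to 0.32 rad until the collar is within 3 mm of the face.
- keyswitch (a joint): Angle of the plug in rad: 0 at rest, grows clockwise seen from above, stop at 1.57 (a quarter turn). A spring turns it back, 0.02 N m at rest to 0.08 N m at the stop. The key has 0.2 to 0.3 rad of play and give in the keyway, so the hand must turn that much farther than the plug, also when rocking. The meter's needle rises with it; the switch counts as on beyond 1.2 rad.
- testbox: Fixed grey test box, 130 mm (x) by 160 mm (y) by 60 mm tall, origin at the centre of its underside. On its top: the key switch at x = -22, y = -36 mm; a meter (58 by 64 mm, 6 mm high) at x = 6, y = 34 mm; a red and a black output post, 14 mm across and 15 mm high, at x = 40, y = -50 and -31 mm.
- cassette_mid (a point): Centre of a loose beige plastic cassette case, 70 mm (x) by 109 mm (y) by 17 mm tall, lying on the table.
- resistor_mid (a point): Centre of a loose cream ceramic resistor block, 22 mm (x) by 64 mm (y) by 20 mm tall with a thin wire at each end, lying on the table.
Mind the look-alikes: they are no part of the job. What is shaped like the keyblock but orange or purple is not meant.

How it is judged:
On the way, in this order (a step that is already met when the one before it is completed fails the run):
1. the red key is drawn up clear of the key block (z of red_tip in the frame of keyblock above 0.05 m), for 0.1 s.
2. the red key is home in the switch, its collar within 2.5 mm of the face, with the plug not yet turned (z of red_seat in the frame of keyway below 0.0025 m and horizontal distance between red_seat and keyway below 0.004 m and angle between red_seat's own z axis and vertical below 0.15 rad and value of joint keyswitch below 0.4 rad), for 0.05 s.
At the end, for the whole second after the job is handed in: The fingers grip the red key (over 2 N), home in the switch (collar within 3 mm of the face, 4 mm of the axis, upright within 0.15 rad), and hold the plug still beyond 1.2 rad of its quarter turn; black key within 12 mm, cassette case and resistor within 20 mm of their starts (value of joint keyswitch above 1.2 rad and velocity of joint keyswitch between -0.15 and 0.15 rad/s and z of red_seat in the frame of keyway below 0.003 m and horizontal distance between red_seat and keyway below 0.004 m and angle between red_seat's own z axis and vertical below 0.15 rad and contact force between the fingers and red_key above 2 N and distance of black_head from where it was at the start of the episode below 0.012 m and distance of each of cassette_mid, resistor_mid from where it was at the start of the episode below 0.02 m); the arm keeps its last pose, push and grip.
It fails at once if the black key is disturbed (more than 12 mm) (distance of black_head from where it was at the start of the episode above 0.012 m).
It fails at once if the cassette case is pushed (more than 20 mm) (distance of cassette_mid from where it was at the start of the episode above 0.02 m).
It fails at once if the ceramic resistor is pushed (more than 20 mm) (distance of resistor_mid from where it was at the start of the episode above 0.02 m).
It also fails if it takes over 64 s, if anything falls off the work surface, if the arm or the gripper's body presses on something with over 40 N, if the wrist force passes 120 N, or if a joint passes its speed limit or range.

## Robot

A 6-joint arm with a two-finger parallel gripper is mounted at the origin on the work surface. World frame = base frame: x ahead of the robot, y to its left, z up, the work surface at z = 0. Lengths are in m, angles in rad, forces in N, time in s.
With the tool pointing down it reaches from about 0.425 to 0.95 m from the base axis. Payload 14.7 kg.
Tool frame: the origin (TCP) lies at the very end of the fingers, on their centre line; the grasp point (between the pads) lies 19 mm behind it; z points along the fingers, y is the line along which they close (so a half turn about z gives the same grasp; the last joint's range is limited). The gripper opens to 85 mm and grips with 20 to 120 N. Pads are 22 mm wide; open, the fingers measure 114 mm over their backs; the gripper's body (76 mm by 85 mm) begins 54 mm behind the grasp point. The pads swing forward as they close: fully open they stand 13 mm farther back than shut.
Start: joints at [-1.186, 0.48, 1.596, -0, 1.065, -0.047], TCP at [0.272, -0.59, 0.231] pointing down, gripper open.
Joint ranges: [-2.75, 2.75], [-0.82, 2.05], [0.23, 2.67], [-1.56, 4.7], [0.09, 2.69], [-2.92, 2.92]. Speed limits (rad/s): [1.89, 1.89, 2.39, 3.01, 3.01, 3.01].

## Interface

Orientations are given as a unit quaternion [x, y, z, w].
In Python, from workcell import bot gives the robot as it stands.
- The arm moves only by the tool step_arm, never from a script. Its arguments are lists of equal length, an entry for each row: "travel": the shift along the tool's x, y, z in mm, a list of three; "turn": the turn about the tool's z in rad; "jaw": the closure, from 0 (fully open) to 1 (shut). In form: {"travel": [[dx, dy, dz], ...], "turn": [turn, ...], "jaw": [jaw, ...]}. A call has 1 to 5 rows; each row shifts and turns the commanded pose from where the row before left it, along the tool's axes as they then stand; what a row does not reach is not made up. A row lasts 1/8 s, in which the tool goes at most 62.5 mm and 10.7 degrees, less where a joint would pass 70% of its speed; a pose out of reach is approached as far as the arm can. A call with a gripper value outside its range is refused whole. The fingers move at their own pace and stop on an object; "newtons" is the grip in N (left out, the last holds). Time passes only in rows, so rows that do not move let the fingers close. It gives the time, the measured TCP pose, the force, the opening and the grip force at its end, in the units of the state.
- bot.observe(): the state, without advancing time (a new reading comes with each control period).
- bot.snapshot(name): name is "side" or "top" or "wrist"; returns a dict with "frame" (400x640x3 uint8, red, green, blue), "fx", "fy", "cx", "cy" (pixels), "D" ([k1, k2, p1, p2, k3] as OpenCV has them; the pictures are not rectified), "origin" and "attitude" of the camera in the world. Camera axes: x right, y up, looking along -z (the intrinsics and any distortion apply to the point x, -y, -z); pixel columns grow to the right and rows downward; lengths in m; the calibration is good to about 2 mm. A picture is of the moment at which its call begins. There is no depth.
- bot.finish_job(): hands the job in; it is judged then, once.
The state is a dict: "clock": time; "qpos": joint angles; "qvel": joint speeds; "effort": joint torques, N m; "eef_pos": TCP position; "tcp_rot": TCP orientation; "contact_force": force on the tool from outside, world axes, zero at the start; "torque": the same for the moment, N m; "finger_gap": finger opening in m; "gripper_force": force on a finger pad.
Only numpy, scipy, OpenCV 4.12 (cv2) and the standard library are available. Lean on these libraries where they do the work, as an engineer would, in place of code of your own. Each camera call takes 0.05 s, during which the arm holds its last target. There are 200 camera calls.

## Working session

There is one attempt and no reset: what is moved stays moved. The work goes in short steps, Python scripts to look and compute and a tool call to move; the robot and the scene stay as the last step left them, time stands still between calls to the robot, and variables do not carry over. Pictures are saved under pics/ and viewed, at most 10 in all, crops included, and the job is handed in when it is done.

Besides the shell and the picture viewer there is one more tool, called after "Request:" by a JSON object that holds its "fn" and its "kwargs", one argument or row to a line. step_arm: Moves the arm, as the interface text tells. Its arguments: {"type":"object","properties":{"travel":{"type":"array"},"turn":{"type":"array"},"jaw":{"type":"array"},"newtons":{"type":"number"}},"required":["travel","turn","jaw"]}

```bash
mkdir -p pics; cat > h.py <<'E'
import numpy as np,cv2,json
from scipy.spatial.transform import Rotation as R
def cam(s):
    q=np.array(s["attitude"]); 
    M=R.from_quat(q).as_matrix() if q.size==4 else q.reshape(3,3)
    K=np.array([[s["fx"],0,s["cx"]],[0,s["fy"],s["cy"]],[0,0,1.]])
    return np.array(s["origin"]),M,K,np.array(s["D"],float)
def topt(s,uv,z):
    o,M,K,D=cam(s)
    p=cv2.undistortPoints(np.array(uv,float).reshape(-1,1,2),K,D).reshape(-1,2)
    d=np.c_[p[:,0],-p[:,1],-np.ones(len(p))]@M.T
    t=(np.broadcast_to(z,len(p))-o[2])/d[:,2]
    return o+d*t[:,None]
def proj(s,P):
    o,M,K,D=cam(s)
    c=(np.atleast_2d(P)-o)@M; c=c*[1,-1,-1]
    return cv2.projectPoints(c,np.zeros(3),np.zeros(3),K,D)[0].reshape(-1,2)
def save(n,im): cv2.imwrite("pics/"+n+".png",im[:,:,::-1])
E
python3 - <<'E'
from workcell import bot
from h import *
import pickle
d={}
for n in ["top","side","wrist"]:
    d[n]=bot.snapshot(n); s=d[n]; print(n,s["origin"],s["attitude"],s["fx"],s["D"]); save(n+"0",s["frame"])
pickle.dump(d,open("s0.pkl","wb"))
print(bot.observe())
E
```

```text
top [ 3.69079811e-01 -2.81975115e-04  8.23836239e-01] [ 0.08568423 -0.0861755  -0.68040041  0.72269445] 361.3131678397492 [-0.00723199  0.          0.          0.          0.        ]
side [ 0.42744981 -0.81691509  0.5809492 ] [ 0.48356992 -0.03481505 -0.0594249   0.87259196] 416.40395340756373 [0.03782855 0.         0.         0.         0.        ]
wrist [ 0.34012676 -0.558401    0.37228865] [-0.12657555  0.08168285 -0.53304791  0.83256619] 331.65906755443666 [0.01815625 0.         0.         0.         0.        ]
{'clock': 0.15, 'qpos': array([-1.18560586e+00,  4.80680861e-01,  1.59672357e+00,  9.60954519e-06,
        1.06509560e+00, -4.66020634e-02]), 'qvel': array([ 7.58408378e-04, -3.12781078e-03, -1.23868032e-03,  7.93392163e-05,
        7.87093074e-04,  1.14993271e-03]), 'effort': array([ 2.57440552e-04, -9.51148725e+01, -4.30456316e+01, -1.52771427e-04,
        8.19843903e-03, -1.08240240e-04]), 'eef_pos': array([ 0.27193007, -0.59004724,  0.23082638]), 'tcp_rot': array([ 9.76785184e-01,  2.14220675e-01, -7.22984835e-05, -4.47912120e-04]), 'contact_force': array([-0.27697966,  0.06446997,  0.17520101]), 'torque': array([ 0.02245957,  0.00324127, -0.01401273]), 'gripper_force': 0.0, 'finger_gap': 0.08530795260016859}
```

View pics/top0.png

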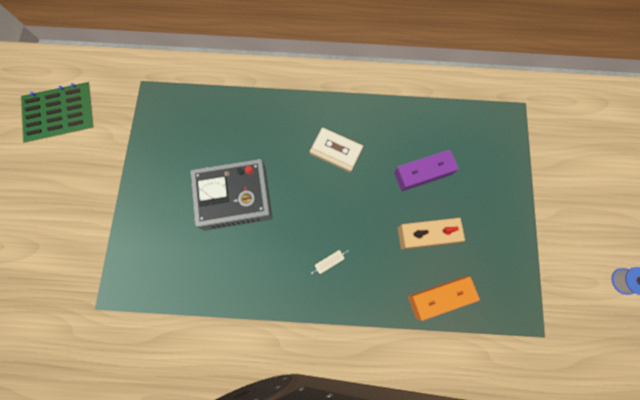

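View pics/side0.png

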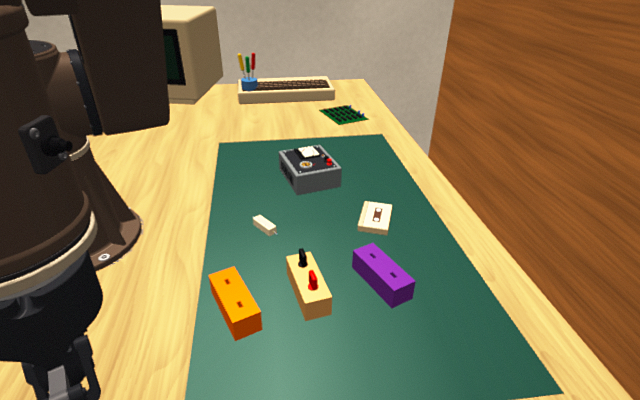

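The birch block sits at about (432,233) in the top view, with the black key at (420,233) and the red key at (451,230). The orange block (445,298) and the purple one (427,169) are the look-alikes and hold no keys. The switch is at (246,198) on the grey box. I'll confirm in one enlarged crop.

```bash
python3 - <<'E'
from h import *
import pickle
d=pickle.load(open("s0.pkl","rb")); f=d["top"]["frame"]
a=cv2.resize(f[210:260,390:475],None,fx=7,fy=7,interpolation=cv2.INTER_CUBIC)
b=cv2.resize(f[150:235,185:275],None,fx=6.6,fy=6.6,interpolation=cv2.INTER_CUBIC)
a=cv2.resize(f[205:260,395:475],(400,275),interpolation=cv2.INTER_CUBIC)
b=cv2.resize(f[155:235,190:275],(425,400),interpolation=cv2.INTER_CUBIC)[:, :400]
g=d["side"]["frame"]; c=cv2.resize(g[235:325,275:345],(350,450),interpolation=cv2.INTER_CUBIC)
im=np.zeros((600,800,3),np.uint8); im[:275,:400]=a; im[:400,400:]=b; 
save("crop1",im[:400])
E
```

```text
(no output)
```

View pics/crop1.png

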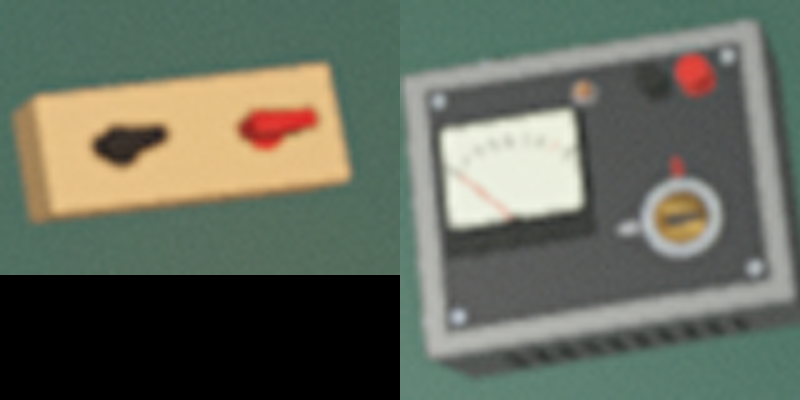

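View pics/wrist0.png

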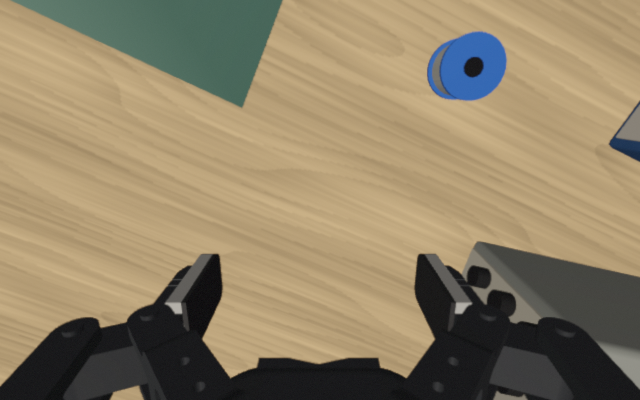

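The crop confirms it: red head on the birch block's right slot (collar at about (448,231)), black key on the left. The switch plug is at about (246.4,198.2), its slot nearly along the box's long axis.

```bash
python3 - <<'E'
from h import *
import pickle
from scipy.optimize import least_squares
d=pickle.load(open("s0.pkl","rb")); s=d["top"]
cb=np.array([[38,96],[328,64],[350,180],[48,215]])/5+[395,205]
P=topt(s,cb,0.045); print("block",P,P.mean(0))
bx=np.array([[5,75],[360,20],[398,300],[32,355]])/5+[190,155]
Q=topt(s,bx,0.060); print("box",Q,Q.mean(0))
for N,w,l in((P,.05,.13),(Q,.13,.16)):
    c=np.array([[-w/2,-l/2],[w/2,-l/2],[w/2,l/2],[-w/2,l/2]])
    print([np.linalg.norm(N[i]-N[(i+1)%4]) for i in range(4)])
    e=(N[1]-N[0]+N[2]-N[3])[:2]; print("long-axis ang",np.arctan2(e[1],e[0]))
print("switch",topt(s,[[246.4,198.2]],0.0655))
print("slot", topt(s,np.array([[265,222],[300,213]])/5+[190,155],.0655))
print("red",topt(s,np.array([[265,130],[315,117],[243,126]])/5+[395,205],[.048,.076,.055]))
print("black",topt(s,np.array([[122,148]])/5+[395,205],[.048]))
print(R.from_quat(bot.observe()["tcp_rot"]).as_matrix() if 0 else "")
E
```

```text
block [[ 0.51201827 -0.1719685   0.045     ]
 [ 0.5339826  -0.29953018  0.045     ]
 [ 0.48333484 -0.30744591  0.045     ]
 [ 0.46042366 -0.17661189  0.045     ]] [ 0.49743984 -0.23888912  0.045     ]
box [[0.60238261 0.30067025 0.06      ]
 [0.63775306 0.14639572 0.06      ]
 [0.51194842 0.11737175 0.06      ]
 [0.47866299 0.27076058 0.06      ]] [0.55768677 0.20879958 0.06      ]
[np.float64(0.12943884236104863), np.float64(0.051262596076945895), np.float64(0.13282493345096413), np.float64(0.05180313600609534)]
long-axis ang -1.398841716610022
[np.float64(0.15827728900631036), np.float64(0.12910924307899677), np.float64(0.1569587612004327), np.float64(0.1272836754389543)]
long-axis ang -1.3512409586601934
switch [[0.54462224 0.16995219 0.0655    ]]
slot [[0.5415235  0.17696729 0.0655    ]
 [0.54642449 0.1623504  0.0655    ]]
red [[ 0.50247625 -0.27000686  0.048     ]
 [ 0.50443021 -0.281422    0.076     ]
 [ 0.50244088 -0.25812376  0.055     ]]
black [[ 0.49088157 -0.20781419  0.048     ]]
```

Request:
{"fn": "step_arm", "kwargs": {
  "travel": [
    [49,-27.6,9],
    [49,-27.6,9],
    [49,-27.6,9],
    [49,-27.6,9],
    [49,-27.6,9]
  ],
  "turn": [0,0,0,0,0],
  "jaw": [0,0,0,0,0]
}}

```text
clock: 0.78
eef_pos: [0.4376, -0.3609, 0.186]
tcp_rot: [0.977, 0.214, 0.0, -0.0]
contact_force: [1.4, 0.0, 0.3]
finger_gap: 0.0853
gripper_force: 0.0
```

Request:
{"fn": "step_arm", "kwargs": {
  "travel": [
    [49,-27.6,9],
    [49,-27.6,9],
    [0,0,0],
    [0,0,0],
    [0,0,0]
  ],
  "turn": [0,0,-0.164,-0.164,-0.164],
  "jaw": [0,0,0,0,0]
}}

```text
clock: 1.4
eef_pos: [0.5027, -0.2709, 0.1681]
tcp_rot: [0.894, 0.448, -0.0, -0.0]
contact_force: [-0.4, -0.5, -0.2]
finger_gap: 0.0856
gripper_force: 0.0
```

Request:
{"fn": "step_arm", "kwargs": {
  "travel": [
    [0,0,0],
    [0,0,0],
    [0,0,0],
    [0,0,0],
    [0,0,0]
  ],
  "turn": [-0.164,-0.164,-0.164,-0.164,-0.164],
  "jaw": [0.3,0.3,0.3,0.3,0.3]
}}

```text
clock: 2.02
eef_pos: [0.5026, -0.2712, 0.1681]
tcp_rot: [0.641, 0.767, -0.0, -0.0]
contact_force: [-0.6, -0.2, 0.5]
finger_gap: 0.0598
gripper_force: 0.0
```

```bash
cat >> h.py <<'E'
def plan(o,xyz,yang):
    "tool-frame mm to go, and tool turn, to TCP xyz with tool-y world angle yang (mod pi)"
    M=R.from_quat(o["tcp_rot"]).as_matrix()
    a=np.arctan2(M[1,1],M[0,1]); t=-((yang-a+np.pi/2)%np.pi-np.pi/2)
    print("tcp",o["eef_pos"].round(4),"yang",a.round(4),"tilt",M[:,2].round(4),"go",((np.array(xyz)-o["eef_pos"])@M*1e3).round(1),"turn",round(t,4),"gap",round(o["finger_gap"],4),"t",o["clock"])
E
python3 - <<'E'
from workcell import bot
from h import *
o=bot.observe(); plan(o,[.503,-.2705,.1],.172); print(o["qpos"].round(3))
s=bot.snapshot("wrist"); save("w1",s["frame"])
import pickle; pickle.dump(s,open("w1.pkl","wb"))
print(proj(s,[[.503,-.2705,.048],[.503,-.2705,.076]]))
E
```

```text
tcp [ 0.5026 -0.2712  0.1681] yang 0.1784 tilt [-3.e-04  2.e-04 -1.e+00] go [ 0.6  0.6 68.1] turn 0.0064 gap 0.0598 t 2.025
[-0.548  0.444  1.844  0.     0.854 -0.726]
[[319.97860067 187.11742398]
 [320.17167983 197.59835084]]
```

View pics/w1.png

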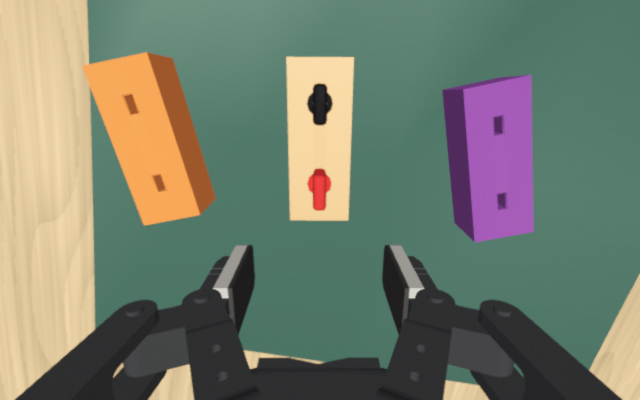

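The wrist picture shows red collar at about (319.5,185) and head reaching to (319,210), the black key at (320,103). I'll refine by rendering the red key's silhouette and matching it.

```bash
cat >> h.py <<'E'
def keymask(s,x,y,a,zb,yaw_ok=True):
    "filled silhouette of head+collar, collar underside at zb, 4x supersampled"
    c,sn=np.cos(a),np.sin(a); S=4
    m=np.zeros((400*S,640*S),np.uint8)
    def hull(L):
        W=np.c_[x+c*L[:,0]-sn*L[:,1],y+sn*L[:,0]+c*L[:,1],zb+L[:,2]]
        cv2.fillConvexPoly(m,cv2.convexHull(((proj(s,W)+.5)*S).astype(np.float32)).astype(np.int32),255)
    hull(np.array([[i*.005,j*.014,k] for i in(-1,1) for j in(-1,1) for k in(.003,.031)]))
    t=np.linspace(0,2*np.pi,40); hull(np.array([[.01*np.cos(u),.01*np.sin(u),k] for u in t for k in(0,.003)]))
    return cv2.resize(m,(640,400),interpolation=cv2.INTER_AREA)/255.
def redmask(f,box):
    f=f.astype(float); r=np.clip((f[:,:,0]-np.maximum(f[:,:,1],f[:,:,2])-20)/80,0,1)
    k=np.zeros_like(r); k[box[1]:box[3],box[0]:box[2]]=1; return r*k
E
python3 - <<'E'
from h import *
import pickle
from scipy.optimize import minimize
for n,s,box in(("w",pickle.load(open("w1.pkl","rb")),(295,160,345,222)),("top",pickle.load(open("s0.pkl","rb"))["top"],(438,220,465,242)),("side",pickle.load(open("s0.pkl","rb"))["side"],(300,262,325,296))):
    f=s["frame"].astype(float)
    r=((f[:,:,0]>110)&(f[:,:,1]<.45*f[:,:,0])).astype(float)
    k=np.zeros_like(r);k[box[1]:box[3],box[0]:box[2]]=1;r*=k
    g=minimize(lambda p:((keymask(s,*(p[:2]*.01+[.503,-.2705]),.172+.1*p[2],.045)-r)**2).sum(),[0,0,0],method="Nelder-Mead",options=dict(initial_simplex=[[0,0,0],[.3,0,0],[0,.3,0],[0,0,1]]))
    print(n,g.x[:2]*.01+[.503,-.2705],.172+.1*g.x[2],g.fun,r.sum())
E
```

```text
w [ 0.50191454 -0.26780517] 0.2260108172059675 159.6324644367551 588.0
top [ 0.50319511 -0.27039129] 0.3973816980088418 41.64773548635141 70.0
side [ 0.50373274 -0.26720008] -0.03478300542769569 33.3917416378316 145.0
```

```bash
python3 - <<'E'
from h import *
import pickle
s=pickle.load(open("w1.pkl","rb")); f=s["frame"].astype(float)
r=((f[:,:,0]>110)&(f[:,:,1]<.45*f[:,:,0])); r[:160]=0;r[222:]=0;r[:,:295]=0;r[:,345:]=0
m=keymask(s,.503,-.2705,.172,.045)
print(m.sum())
for y in range(168,216,2):
    q=np.where(r[y])[0]; t=np.where(m[y]>.5)[0]; print(y,q.min() if len(q) else 0,q.max() if len(q) else 0,t.min() if len(t) else 0,t.max() if len(t) else 0)
E
```

```text
770.2509803921569
168 0 0 0 0
170 315 323 0 0
172 314 324 314 326
174 313 324 314 326
176 311 327 314 327
178 310 328 312 328
180 309 329 310 330
182 308 329 309 331
184 308 330 308 331
186 309 329 308 332
188 309 329 308 332
190 310 327 309 331
192 313 325 309 331
194 314 324 310 329
196 314 324 313 328
198 314 324 314 327
200 314 324 314 327
202 314 324 314 327
204 314 324 314 327
206 314 324 314 327
208 315 323 314 326
210 0 0 314 326
212 0 0 314 326
214 0 0 314 326
```

Request:
{"fn": "step_arm", "kwargs": {
  "travel": [
    [3.2,0,35],
    [0,0,40],
    [0,0,25],
    [0,0,15],
    [0,0,0]
  ],
  "turn": [0,0,0,0,0],
  "jaw": [0.3,0.3,0.3,0.3,0.3],
  "newtons": 60
}}

```text
clock: 2.7
eef_pos: [0.5017, -0.2679, 0.0526]
tcp_rot: [0.644, 0.765, -0.0, -0.001]
contact_force: [0.3, 0.7, 0.3]
finger_gap: 0.0603
gripper_force: 0.0
```

Request:
{"fn": "step_arm", "kwargs": {
  "travel": [
    [0,0,0],
    [0,0,0],
    [0,0,0],
    [0,0,0],
    [0,0,0]
  ],
  "turn": [0,0,0,0,0],
  "jaw": [0.6,1,1,1,1]
}}

```text
clock: 3.32
eef_pos: [0.5025, -0.2684, 0.0542]
tcp_rot: [0.643, 0.766, 0.0, 0.001]
contact_force: [-1.9, 0.4, 8.2]
finger_gap: 0.0089
gripper_force: 58.7
```

Request:
{"fn": "step_arm", "kwargs": {
  "travel": [
    [0,0,0],
    [0,0,0],
    [0,0,0],
    [0,0,0],
    [0,0,0]
  ],
  "turn": [0,0,0,0,0],
  "jaw": [1,1,1,1,1]
}}

```text
clock: 3.95
eef_pos: [0.5025, -0.2684, 0.0542]
tcp_rot: [0.643, 0.766, 0.0, 0.001]
contact_force: [-1.5, 0.7, 8.7]
finger_gap: 0.0088
gripper_force: 58.7
```

```bash
python3 - <<'E'
from workcell import bot
from h import *
o=bot.observe(); plan(o,[.503,-.2705,.17],.172); print(o["contact_force"],o["gripper_force"])
E
```

```text
tcp [ 0.5025 -0.2684  0.0542] yang 0.1729 tilt [ 1.e-03 -7.e-04 -1.e+00] go [  -2.2    0.2 -115.8] turn 0.0009 gap 0.0088 t 3.95
[-1.53314555  0.6812222   8.69656026] 58.743823170661926
```

Request:
{"fn": "step_arm", "kwargs": {
  "travel": [
    [0,0,-15],
    [0,0,-30],
    [0,0,-40],
    [0,0,-35],
    [0,0,0]
  ],
  "turn": [0,0,0,0,0],
  "jaw": [1,1,1,1,1]
}}

```text
clock: 4.58
eef_pos: [0.5037, -0.269, 0.1769]
tcp_rot: [0.643, 0.766, 0.0, 0.003]
contact_force: [-0.2, 0.5, -1.0]
finger_gap: 0.009
gripper_force: 58.7
```

Request:
{"fn": "step_arm", "kwargs": {
  "travel": [
    [30,8,0],
    [50,14,0],
    [50,14,0],
    [50,14,0],
    [50,14,0]
  ],
  "turn": [0,0,0,0,0],
  "jaw": [1,1,1,1,1]
}}

```text
clock: 5.2
eef_pos: [0.5252, -0.0289, 0.1731]
tcp_rot: [0.643, 0.765, -0.0, -0.0]
contact_force: [0.2, 0.5, -0.2]
finger_gap: 0.0085
gripper_force: 58.7
```

Request:
{"fn": "step_arm", "kwargs": {
  "travel": [
    [50,14,0],
    [50,14,0],
    [50,14,0],
    [40,10,0],
    [0,0,0]
  ],
  "turn": [0,0,0,0,-0.045],
  "jaw": [1,1,1,1,1]
}}

```text
clock: 5.82
eef_pos: [0.5438, 0.1683, 0.173]
tcp_rot: [0.625, 0.781, 0.0, -0.0]
contact_force: [0.2, -0.6, 0.8]
finger_gap: 0.0087
gripper_force: 58.7
```

Request:
{"fn": "step_arm", "kwargs": {
  "travel": [
    [0,0,0],
    [0,0,0]
  ],
  "turn": [0,0],
  "jaw": [1,1]
}}

```text
clock: 6.08
eef_pos: [0.5439, 0.1651, 0.1731]
tcp_rot: [0.627, 0.779, -0.0, -0.0]
contact_force: [0.6, 0.3, -0.9]
finger_gap: 0.0087
gripper_force: 58.7
```

```bash
python3 - <<'E'
from workcell import bot
from h import *
import pickle
o=bot.observe(); plan(o,[.5446,.170,.12],.2196); print(o["qpos"].round(3),o["contact_force"])
s=bot.snapshot("wrist"); pickle.dump(s,open("w2.pkl","wb"))
print(proj(s,[[.5446,.17,.0655],o["eef_pos"]-[0,0,.043],o["eef_pos"]]))
save("w2",cv2.resize(s["frame"][120:350,210:430],None,fx=2.6,fy=2.6,interpolation=cv2.INTER_CUBIC))
E
```

```text
tcp [0.5439 0.1651 0.1731] yang 0.2165 tilt [-5.e-04 -2.e-04 -1.e+00] go [ 4.7  1.8 53.1] turn -0.0031 gap 0.0087 t 6.075
[ 0.241  0.434  1.845 -0.     0.863  0.025] [ 0.63886185  0.2555934  -0.87414896]
[[321.6339717  186.6104625 ]
 [319.71357915 223.8455618 ]
 [320.08993355 258.50617787]]
```

View pics/w2.png

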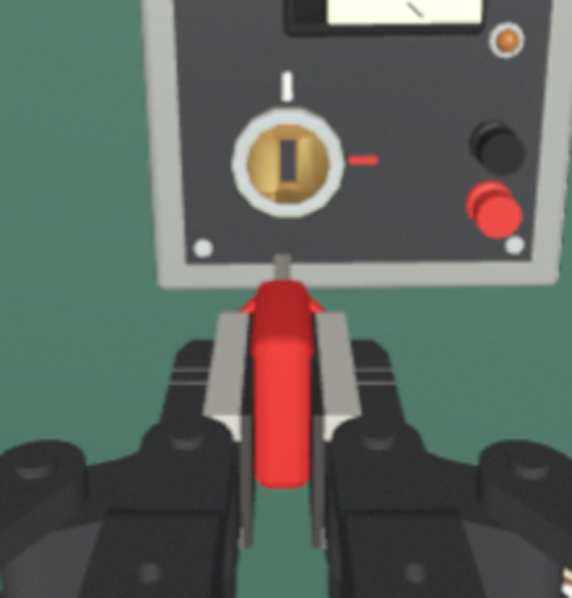

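The picture shows the keyway at about (320.8,181.9) and the blade tip at about (318.8,220.5). The key hangs straight in the jaws.

```bash
python3 - <<'E'
from workcell import bot
from h import *
import pickle
s=pickle.load(open("w2.pkl","rb")); o=bot.observe()
k=topt(s,[[321.7,181.9]],.0655)[0]; plan(o,[k[0],k[1],.12],.2196); print(k)
t=topt(s,[[318.8,220.5]],o["eef_pos"][2]-.043)[0]; plan(o,t,.2196)
E
```

```text
tcp [0.544  0.165  0.1732] yang 0.2164 tilt [-3.e-04 -1.e-04 -1.e+00] go [ 8.6  1.7 53.2] turn -0.0032 gap 0.0087 t 6.125
[0.54382001 0.17373148 0.0655    ]
tcp [0.544  0.165  0.1732] yang 0.2164 tilt [-3.e-04 -1.e-04 -1.e+00] go [ 2.3 -0.6 43. ] turn -0.0032 gap 0.0087 t 6.125
```

Request:
{"fn": "step_arm", "kwargs": {
  "travel": [
    [6.8,1.8,20],
    [0,0,20],
    [0,0,14],
    [0,0,0],
    [0,0,0]
  ],
  "turn": [-0.003,0,0,0,0],
  "jaw": [1,1,1,1,1]
}}

```text
clock: 6.75
eef_pos: [0.5448, 0.1725, 0.1198]
tcp_rot: [0.625, 0.781, 0.0, 0.0]
contact_force: [0.4, -0.3, 1.0]
finger_gap: 0.0087
gripper_force: 58.7
```

```bash
python3 - <<'E'
from workcell import bot
from h import *
import pickle
o=bot.observe(); plan(o,[.5446,.170,.1085],.2196)
s=bot.snapshot("wrist")
a=cv2.resize(s["frame"][150:300,270:370],None,fx=4,fy=4,interpolation=cv2.INTER_CUBIC)
save("w3",a)
E
```

```text
tcp [0.5448 0.1725 0.1198] yang 0.2205 tilt [ 5.e-04  1.e-04 -1.e+00] go [-2.4 -0.7 11.3] turn 0.0009 gap 0.0087 t 6.75
```

View pics/w3.png

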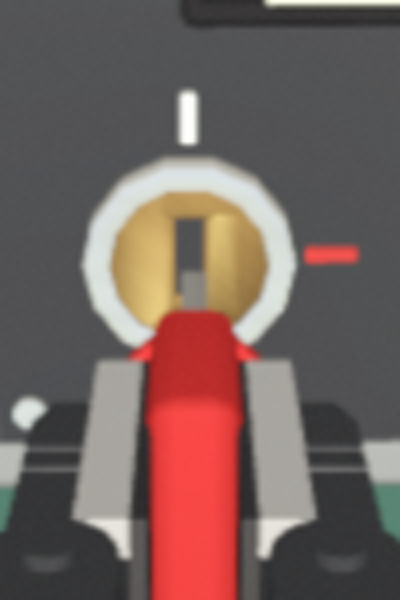

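The blade tip is at crop (193,272) and the keyway column is 189, so the blade is about 0.6 mm to the right. It's well placed along the slot.

Request:
{"fn": "step_arm", "kwargs": {
  "travel": [
    [0,-0.6,5],
    [0,0,5],
    [0,0,3],
    [0,0,2],
    [0,0,2]
  ],
  "turn": [0,0,0,0,0],
  "jaw": [1,1,1,1,1]
}}

```text
clock: 7.42
eef_pos: [0.5439, 0.1725, 0.1022]
tcp_rot: [0.625, 0.781, -0.0, -0.0]
contact_force: [-0.3, -0.7, 0.8]
finger_gap: 0.0086
gripper_force: 58.9
```

Request:
{"fn": "step_arm", "kwargs": {
  "travel": [
    [0,0,1],
    [0,0,1]
  ],
  "turn": [0,0],
  "jaw": [1,1]
}}

```text
clock: 7.68
eef_pos: [0.5439, 0.1725, 0.1004]
tcp_rot: [0.625, 0.781, 0.0, 0.0]
contact_force: [0.5, 0.1, 0.9]
finger_gap: 0.0085
gripper_force: 58.9
```

Request:
{"fn": "step_arm", "kwargs": {
  "travel": [
    [0,0,1],
    [0,0,1],
    [0,0,1],
    [0,0,0]
  ],
  "turn": [0,0,0,0],
  "jaw": [1,1,1,1]
}}

```text
clock: 8.18
eef_pos: [0.544, 0.1725, 0.0976]
tcp_rot: [0.625, 0.781, 0.0, 0.0]
contact_force: [-0.7, -0.2, 8.4]
finger_gap: 0.0089
gripper_force: 60.0
```

Request:
{"fn": "step_arm", "kwargs": {
  "travel": [
    [0,0,0],
    [0,0,0],
    [0,0,0],
    [0,0,0.5],
    [0,0,1]
  ],
  "turn": [0.15,0.15,0.15,0,0],
  "jaw": [1,1,1,1,1]
}}

```text
clock: 8.8
eef_pos: [0.544, 0.1726, 0.0961]
tcp_rot: [0.783, 0.622, 0.0, 0.0]
contact_force: [-2.1, 0.3, 6.8]
finger_gap: 0.0088
gripper_force: 59.7
```

Request:
{"fn": "step_arm", "kwargs": {
  "travel": [
    [0,0,1],
    [0,0,1],
    [0,0,1],
    [0,0,1]
  ],
  "turn": [0,0,0,0],
  "jaw": [1,1,1,1]
}}

```text
clock: 9.3
eef_pos: [0.544, 0.1725, 0.0921]
tcp_rot: [0.783, 0.622, 0.0, 0.0]
contact_force: [-2.1, 0.5, 7.4]
finger_gap: 0.0084
gripper_force: 59.7
```

Request:
{"fn": "step_arm", "kwargs": {
  "travel": [
    [0,0,1],
    [0,0,1],
    [0,0,1],
    [0,0,1],
    [0,0,1]
  ],
  "turn": [0,0,0,0,0],
  "jaw": [1,1,1,1,1]
}}

```text
clock: 9.93
eef_pos: [0.5441, 0.1726, 0.0871]
tcp_rot: [0.783, 0.622, 0.0, 0.0]
contact_force: [-2.1, 0.2, 8.4]
finger_gap: 0.0083
gripper_force: 59.9
```

Request:
{"fn": "step_arm", "kwargs": {
  "travel": [
    [0,0,1],
    [0,0,0]
  ],
  "turn": [0,0],
  "jaw": [1,1]
}}

```text
clock: 10.18
eef_pos: [0.5441, 0.1726, 0.0864]
tcp_rot: [0.783, 0.622, 0.0, 0.0]
contact_force: [-1.9, -0.3, 13.7]
finger_gap: 0.009
gripper_force: 60.7
```

Request:
{"fn": "step_arm", "kwargs": {
  "travel": [
    [0,0,-1],
    [0,0,0],
    [0,0,0],
    [0,0,0.5],
    [0,0,1]
  ],
  "turn": [-0.15,-0.15,-0.15,-0.05,0],
  "jaw": [1,1,1,1,1]
}}

```text
clock: 10.8
eef_pos: [0.544, 0.1725, 0.0854]
tcp_rot: [0.605, 0.796, 0.0, 0.0]
contact_force: [1.6, 1.1, 2.8]
finger_gap: 0.009
gripper_force: 59.1
```

Request:
{"fn": "step_arm", "kwargs": {
  "travel": [
    [0,0,1],
    [0,0,1]
  ],
  "turn": [0,0],
  "jaw": [1,1]
}}

```text
clock: 11.05
eef_pos: [0.544, 0.1725, 0.0833]
tcp_rot: [0.605, 0.796, 0.0, 0.0]
contact_force: [0.7, 0.4, 2.2]
finger_gap: 0.0087
gripper_force: 59.1
```

Request:
{"fn": "step_arm", "kwargs": {
  "travel": [
    [0,0,1.5],
    [0,0,1.5],
    [0,0,1.5],
    [0,0,1.5],
    [0,0,1]
  ],
  "turn": [0.05,0,0,0,0],
  "jaw": [1,1,1,1,1]
}}

```text
clock: 11.68
eef_pos: [0.5439, 0.1724, 0.0762]
tcp_rot: [0.625, 0.781, 0.0, 0.0]
contact_force: [2.2, 0.2, 3.2]
finger_gap: 0.009
gripper_force: 59.2
```

Request:
{"fn": "step_arm", "kwargs": {
  "travel": [
    [0,0,1],
    [0,0,1],
    [0,0,0.5],
    [0,0,0]
  ],
  "turn": [0,0,0,0],
  "jaw": [1,1,1,1]
}}

```text
clock: 12.18
eef_pos: [0.5439, 0.1724, 0.0745]
tcp_rot: [0.625, 0.781, 0.0, 0.0]
contact_force: [-2.1, -0.4, 18.9]
finger_gap: 0.0086
gripper_force: 61.5
```

Request:
{"fn": "step_arm", "kwargs": {
  "travel": [
    [0,0,-0.2],
    [0,0,0],
    [0,0,0],
    [0,0,0],
    [0,0,0]
  ],
  "turn": [0.15,0.15,0.15,0.15,0.15],
  "jaw": [1,1,1,1,1]
}}

```text
clock: 12.8
eef_pos: [0.544, 0.1725, 0.0746]
tcp_rot: [0.869, 0.496, 0.0, 0.0]
contact_force: [-2.3, 0.6, 14.3]
finger_gap: 0.009
gripper_force: 60.8
```

Request:
{"fn": "step_arm", "kwargs": {
  "travel": [
    [0,0,0],
    [0,0,0],
    [0,0,0],
    [0,0,0],
    [0,0,0]
  ],
  "turn": [0.15,0.15,0.15,0.15,0.15],
  "jaw": [1,1,1,1,1]
}}

```text
clock: 13.42
eef_pos: [0.5441, 0.1726, 0.0746]
tcp_rot: [0.99, 0.143, 0.0, -0.0]
contact_force: [-1.0, 0.0, 13.4]
finger_gap: 0.0088
gripper_force: 60.8
```

Request:
{"fn": "step_arm", "kwargs": {
  "travel": [
    [0,0,0],
    [0,0,0],
    [0,0,0],
    [0,0,0]
  ],
  "turn": [0.1,0.1,0,0],
  "jaw": [1,1,1,1]
}}

```text
clock: 13.92
eef_pos: [0.5442, 0.1725, 0.0746]
tcp_rot: [0.999, 0.046, 0.0, -0.0]
contact_force: [-0.9, 0.3, 14.1]
finger_gap: 0.0089
gripper_force: 60.8
```

```bash
python3 - <<'E'
from workcell import bot
from h import *
o=bot.observe(); plan(o,[.544,.1725,.0745],.2196); print(o["qpos"].round(3),o["contact_force"],o["torque"],o["gripper_force"])
s=bot.snapshot("wrist"); t=bot.snapshot("top"); im=np.zeros((600,800,3),np.uint8)
im[:500]=cv2.resize(s["frame"],(800,500)); im[:300,:340]=cv2.resize(t["frame"][155:230,190:275],(340,300),interpolation=cv2.INTER_CUBIC)
save("w4",im[:500])
E
```

```text
tcp [0.5442 0.1725 0.0746] yang -1.4789 tilt [ 8.e-04  2.e-04 -1.e+00] go [-0.2  0.   0.1] turn 1.4431 gap 0.0089 t 13.925
[0.254 0.574 1.912 0.    0.655 1.733] [-0.86315743  0.28104968 14.14604493] [-0.00079903  0.21647805  0.10028916] 60.79405188560486
```

View pics/w4.png

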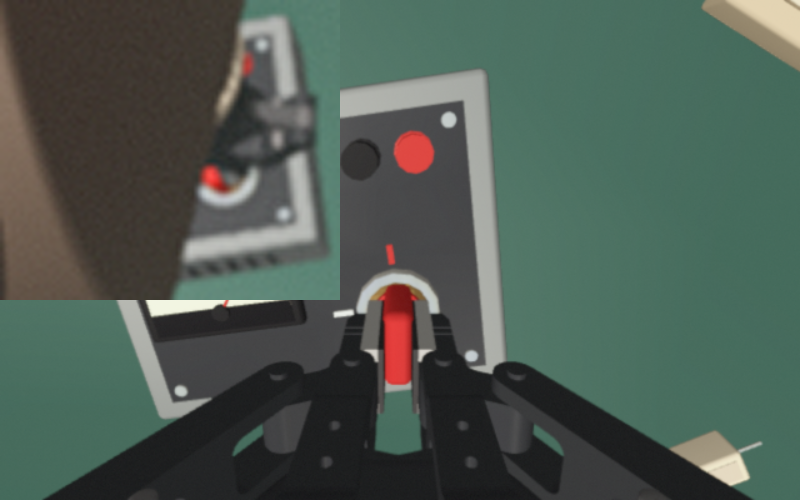

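The key is seated at (398,330) and the needle at (226,303) is raised and leaning right. I'll add a small extra turn for margin and then hand in.

Request:
{"fn": "step_arm", "kwargs": {
  "travel": [
    [0,0,0],
    [0,0,0],
    [0,0,0],
    [0,0,0]
  ],
  "turn": [0.06,0.06,0,0],
  "jaw": [1,1,1,1]
}}

```text
clock: 14.52
eef_pos: [0.5443, 0.1726, 0.0746]
tcp_rot: [1.0, -0.014, 0.001, -0.0]
contact_force: [-0.2, 0.3, 12.8]
finger_gap: 0.0085
gripper_force: 60.7
```

```bash
python3 - <<'E'
from workcell import bot
o=bot.observe(); print(o["contact_force"],o["torque"],o["gripper_force"],o["eef_pos"])
print(bot.finish_job())
E
```

```text
[-0.18342907  0.29615655 12.76244155] [0.10762131 0.04735994 0.2860127 ] 60.675108432769775 [0.54425441 0.17259165 0.07458725]
the job is handed in; nothing more can be done
None
```

I handed the job in at about 14.5 s of the 64 s allowed, but `finish_job()` returned no verdict: the red key is pushed home in the switch, turned about 1.8 rad by the hand (past the quarter turn plus play), and still gripped at about 60 N against its spring, and the meter needle was up in the last picture.

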